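# Shake the washed nuts out of the upturned cup

## Robot

A 7-joint arm with a two-finger parallel gripper is mounted at the origin on a cart in front of the work surface, level with it; the furniture and walls round the work are solid. World frame = base frame: x ahead of the robot, y to its left, z up, the work surface at z = 0. Lengths are in m, angles in rad, forces in N, time in s.
With the tool pointing down it reaches from about 0.35 to 0.9 m from the base axis. Payload 8.1 kg.
Tool frame: the origin (TCP) lies at the very end of the fingers, on their centre line; the grasp point (between the pads) lies arm.grip_point_offset behind it (arm.grip_point_offset is the distance from the TCP to the grasp point, in m); z points along the fingers, y is the line along which they close (so a half turn about z gives the same grasp; the last joint's range is limited). The gripper opens to 92 mm and grips with 3 to 60 N. Pads are 19 mm wide; open, the fingers measure 130 mm over their backs; the gripper's body (75 mm by 190 mm) begins 47 mm behind the grasp point.
Start: joints at [1.223, 0.434, 0.025, 1.573, -0.012, 1.134, -0.075], TCP at [0.151, -0.606, 0.202] pointing down, gripper open.
Joint ranges: [-2.62, 2.62], [-0.44, 2.09], [-1.27, 1.32], [0.08, 2.57], [-1.32, 4.46], [0.12, 2], [-2.74, 2.74]. Speed limits (rad/s): [2.22, 2.22, 3.01, 3.01, 3.14, 3.14, 3.14].

## Interface

Orientations are given as a rotation vector (axis times angle).
In Python, from cell import arm gives the robot as it stands. The module is installed in compiled form; this text tells all that it offers.
- The arm moves only by the shell command python3 -m creep 'ROWS' [OPENING] [FORCE]. ROWS is JSON, a list of rows, each a list of 6 numbers: the shift along the tool's x, y, z scaled (see below), then the turn, a rotation vector about the tool's x, y, z scaled (see below). A call has 1 to 20 rows; each row shifts and turns the commanded pose from where the row before left it, along the tool's axes as they then stand; what a row does not reach is not made up. The controller multiplies each number of a shift by 0.4 m and each number of a turn by 120 degrees. A row lasts 1/12 s, in which the tool goes at most 41.7 mm and 7.16 degrees, less where a joint would pass 70% of its speed; a pose out of reach is approached as far as the arm can. A call with a number of a shift or a turn outside -1 to 1 is refused whole. A call with a gripper value outside its range is refused whole. OPENING is the closure, from -1 (fully open) to 1 (shut), set as the call begins (- or left out, the last holds). The fingers move at their own pace and stop on an object; FORCE is the grip in N (left out, the last holds). Time passes only in rows, so rows that do not move let the fingers close. It gives the time, the measured TCP pose, the force, the opening and the grip force at its end, in the units of the state.
- arm.observe(): the state, without advancing time (a new reading comes with each control period).
- arm.get_image(name): name is "scene" or "top"; returns a dict with "frame" (400x640x3 uint8, red, green, blue), "intrinsics" (3x3 intrinsics, pixels), "rvec" (rotation vector, rad) and "tvec" (3), from world to camera coordinates, as OpenCV has them. Camera axes: x right, y down, z forward; pixel columns grow to the right and rows downward; lengths in m; the calibration is good to about 2 mm. A picture is of the moment at which its call begins. There is no depth.
- arm.sign_off(): hands the job in; it is judged then, once.
The state is a dict: "clock": time; "joints": joint angles; "dq": joint speeds; "joint_efforts": joint torques, N m; "position": TCP position; "ee_rot": TCP orientation; "force": force on the tool from outside, world axes, zero at the start; "ft_torque": the same for the moment, N m; "width": opening from 0.0 (shut) to 1.0 (fully open); "gripper_force": force on a finger pad.
Only numpy, scipy, OpenCV 4.12 (cv2) and the standard library are available. Lean on these libraries where they do the work, as an engineer would, in place of code of your own. Each camera call takes 0.05 s, during which the arm holds its last target. There are 200 camera calls.

## Task

Some washed nuts still cling inside the upturned steel cup on the drain pad: lift the cup, keep it mouth down and carry it smoothly over the stainless tray, and shake it there until it gets no lighter, so that every nut has dropped out into the tray. Then stand the empty cup back on the middle of the drain pad, mouth down, and let go. Do not knock the cup against the tray, and leave the other things on the bench where they are.

Things in the scene. Friction and masses are not known exactly. Their poses are not given: they have to be found in the camera images.
- cup: steel parts-washing cup, 0.22 kg empty, standing upturned, mouth down, on the drain pad; the three nuts are inside. Origin: centre of the mouth rim; +z points up from the mouth to the foot on top. Body 76 mm across (79 over the bead at the mouth) and 47 high; above it a taper and the round foot; 76 mm high in all
- cup_grip (a point): middle of the cup's round foot, 44 mm across and 25 high, straight-sided from 51 to 76 mm above the mouth rim; this point is 64 mm above the rim on the cup's axis; the place to grip the cup from above, at any yaw
- cup_hole (a point): centre of the cup's mouth, 5 mm above the rim, level with the top of a flat polished lip that runs round inside from the wall (35 mm radius) in to a round hole (15 mm radius). The nuts lie on this lip, unseen. They slide only if the cup is jerked sideways (about 3 m/s2) or tilted (about 17 degrees), and drop through the hole when shaken; smooth level moves keep them in
- drain_pad: flat grey draining pad fixed to the bench, 120x120x8 mm, ribbed on top; origin: centre of its underside
- tray: open square stainless tray standing loose on the bench, 150x150 mm, walls 3 mm thick, rim 37 mm high, inner floor 3 mm above the origin; origin: centre of its underside; 0.6 kg
- nut_a: plain steel hexagon nut M12, one of three alike, 19 mm over the flats, 22 over the corners, 10 high, about 30 g; starts inside the cup on its lip; origin: centre of its underside as built, axis along z
- nut_b: plain steel hexagon nut M12, one of three alike, 19 mm over the flats, 22 over the corners, 10 high, about 30 g; starts inside the cup on its lip; origin: centre of its underside as built, axis along z
- nut_c: plain steel hexagon nut M12, one of three alike, 19 mm over the flats, 22 over the corners, 10 high, about 30 g; starts inside the cup on its lip; origin: centre of its underside as built, axis along z
- vial: bystander: capped plastic sample vial, 23 mm across, 60 high, standing near the tall grey instrument on the right, whose side wall is at y = -0.48 and top at z = 0.25: lift the gripper over it when setting out; origin: centre of its underside
- timer: bystander: bench timer, 70x62x18 mm, lying flat; origin: centre of its underside
- hex_key: bystander: small black hex key, 78x25x5 mm, lying flat; origin: centre of its underside
- tape_roll: bystander: roll of tape, 58 mm across, 19 high, lying flat; origin: centre of its underside
- pen: bystander: ball pen, 145 mm long, lying flat; origin: centre of its underside
- spanner: bystander: small open spanner, 127x27x6 mm, lying flat; origin: centre of its underside

How it is judged:
By the outcome, as a careful person would: the job done as asked, in the order asked, and still so for the second after the job is handed in, with the robot touching nothing.
It also fails if it takes over 64 s, if anything falls off the work surface, if the arm or the gripper's body presses on something with over 40 N, if the wrist force passes 120 N, or if a joint passes its speed limit or range.

## Working session

There is one attempt and no reset: what is moved stays moved. The work goes in short steps, Python scripts to look and compute and a shell command to move; the robot and the scene stay as the last step left them, time stands still between calls to the robot, and variables do not carry over. Pictures are saved under pics/ and viewed, at most 10 in all, crops included, and the job is handed in when it is done.

```bash
mkdir -p pics; python3 - <<'E'
from cell import arm
import cv2
s=arm.observe(); print({k:s[k] for k in('clock','position','ee_rot','force','width')},arm.grip_point_offset)
for n in('scene','top'):
    d=arm.get_image(n); cv2.imwrite(f'pics/{n}0.png',d['frame'][:,:,::-1]); print(d['intrinsics'],d['rvec'],d['tvec'])
E
```

```text
{'clock': 0.0, 'position': array([ 0.15127085, -0.60584507,  0.20105926]), 'ee_rot': array([-3.1165888e+00, -3.8333743e-01,  5.4198343e-04]), 'force': array([ 0.18084257,  0.90535836, -0.10467766]), 'width': 0.9982056396097578} 0.0188
[[423.52200395   0.         320.98606045]
 [  0.         423.52200395 196.94985615]
 [  0.           0.           1.        ]] [ 1.02690372 -2.22451517  1.24199747] [0.33621925 0.33060234 0.66474185]
[[485.2390449    0.         326.69059617]
 [  0.         485.2390449  198.36448103]
 [  0.           0.           1.        ]] [ 2.14415463 -2.12571586  0.16359086] [-0.07176394  0.58956286  1.28440524]
```

View pics/scene0.png

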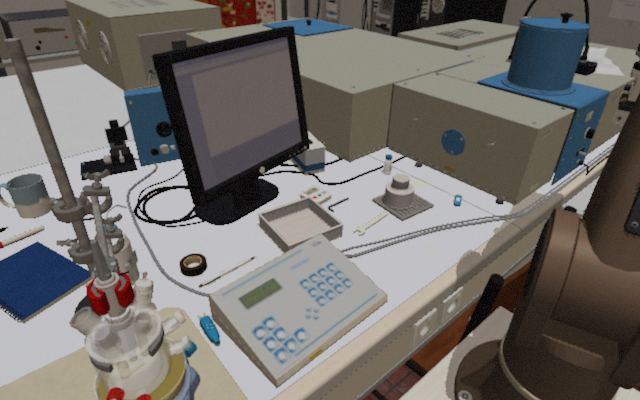

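View pics/top0.png

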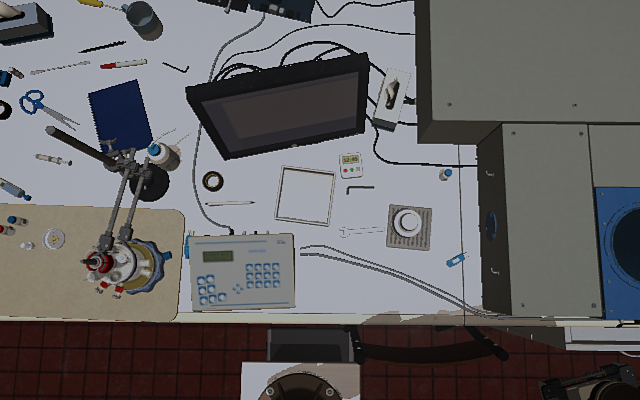

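Top view: cup (408,220) on the pad (409,227); tray centre (305,195); timer (350,165); hex key (360,188); spanner (360,232); vial (446,174). The monitor stands behind the tray. I'll zoom in to measure.

```bash
cat > h.py <<'E'
import cv2,numpy as np
from cell import arm
def proj(d,P):
    return cv2.projectPoints(np.float64(P).reshape(-1,3),d['rvec'],d['tvec'],d['intrinsics'],None)[0].reshape(-1,2)
def back(d,uv,z):
    R=cv2.Rodrigues(d['rvec'])[0];C=-R.T@d['tvec']
    r=R.T@np.linalg.inv(d['intrinsics'])@np.array([uv[0],uv[1],1.]);return C+r*(z-C[2])/r[2]
def crop(d,x,y,w,h,k,name):
    cv2.imwrite(name,cv2.resize(np.ascontiguousarray(d['frame'][y:y+h,x:x+w,::-1]),None,fx=k,fy=k,interpolation=cv2.INTER_CUBIC))
E
python3 - <<'E'
from h import *
d=arm.get_image('top'); crop(d,265,145,200,115,4,'pics/c1.png')
e=arm.get_image('scene'); crop(e,250,140,200,115,4,'pics/c2.png')
for n,uv,z in(('foot',(407.5,218),.084),('tray',(305,195),.037),('monTL',(187,90),.3),('monBR',(370,130),.3),('monBL',(228,159),.15)):print(n,back(d,uv,z))
E
```

```text
foot [ 0.53330078 -0.28129893  0.084     ]
tray [ 0.60072039 -0.00645467  0.037     ]
monTL [0.79951802 0.25537102 0.3       ]
monBR [ 0.70707826 -0.16531579  0.3       ]
monBL [0.67379611 0.18667838 0.15      ]
```

View pics/c1.png

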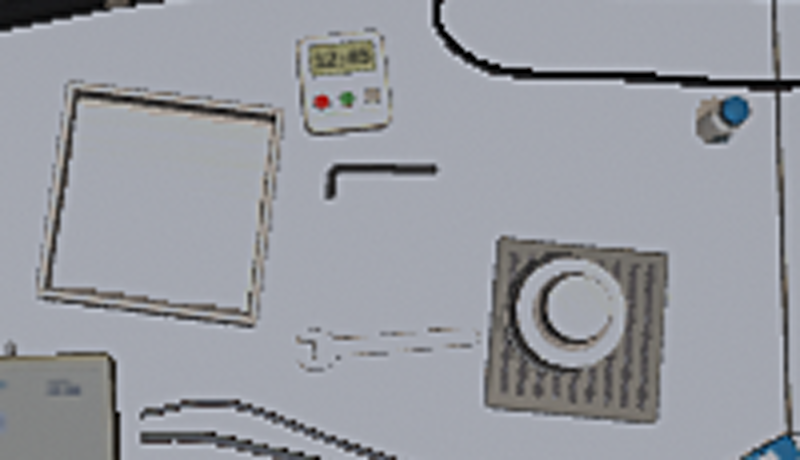

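View pics/c2.png

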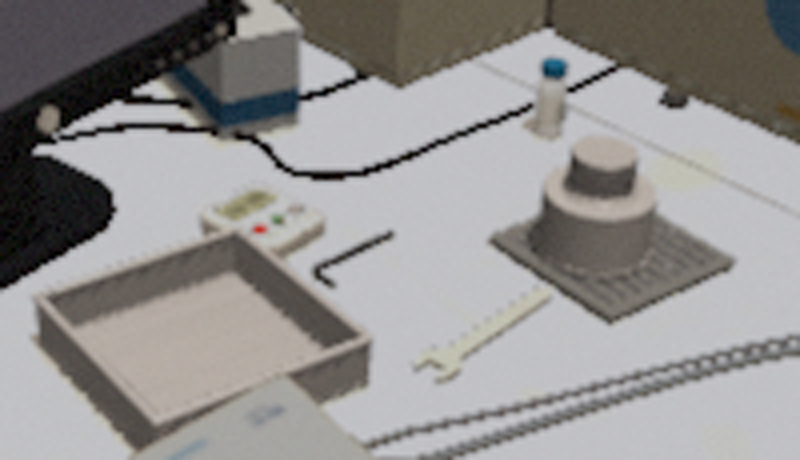

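Crop 1: tray rim corners at (70,83), (281,110), (254,325), (40,297); foot top disc centre (579,308); body shoulder centre (570,312); pad corners (500,236), (668,254), (657,423), (484,406). Crop 2: foot top centre about (604,154).

```bash
python3 - <<'E'
from h import *
d=arm.get_image('top');e=arm.get_image('scene')
T=lambda u,v,z:back(d,((u+.5)/4-.5+265,(v+.5)/4-.5+145),z)
S=lambda u,v,z:back(e,((u+.5)/4-.5+250,(v+.5)/4-.5+140),z)
print('foot top',T(579,308,.084),'scene',S(604,154,.084),'body',T(570,312,.055))
def quad(f,pts,z,n):
    p=np.array([f(*q,z) for q in pts]);print(n,p.mean(0),'sides',np.linalg.norm(p-np.roll(p,-1,0),axis=1).round(4),'yaw',np.degrees(np.arctan2(*(p[0]-p[3])[[1,0]])));print(p[:,:2].round(3).tolist())
quad(T,[(70,83),(281,110),(254,325),(40,297)],.037,'tray')
quad(T,[(500,236),(668,254),(657,423),(484,406)],.008,'pad')
quad(S,[(36,298),(236,232),(370,345),(150,432)],.037,'tray scene')
quad(S,[(490,240),(585,190),(735,263),(612,313)],.008,'pad scene')
print('timer',T(345,80,.018),'vial',T(735,110,.06),'spannerR',T(480,338,.006),'hex',T(437,169,.005),T(330,197,.005))
for n,uv in(('monBL',(228,159)),('monBR',(368,125))):
  for z in(.1,.2,.35):print(n,z,back(d,uv,z))
R=cv2.Rodrigues(arm.observe()['ee_rot'])[0];print(R.round(3))
E
```

```text
foot top [ 0.52369761 -0.28608264  0.084     ] scene [ 0.52243254 -0.28222354  0.084     ] body [ 0.52423084 -0.28471138  0.055     ]
tray [ 0.59982225 -0.00627423  0.037     ] sides [0.1488 0.1516 0.1483 0.1517] yaw -6.452370368764304
[[0.684, 0.059], [0.666, -0.089], [0.515, -0.071], [0.534, 0.076]]
pad [ 0.51747584 -0.29702015  0.008     ] sides [0.1185 0.1189 0.1202 0.1202] yaw -5.960466235321342
[[0.583, -0.244], [0.571, -0.362], [0.453, -0.351], [0.463, -0.231]]
tray scene [ 5.95156166e-01 -1.03485421e-04  3.70000000e-02] sides [0.1448 0.1495 0.1506 0.1516] yaw -9.479438357656422
[[0.679, 0.061], [0.66, -0.083], [0.512, -0.064], [0.53, 0.086]]
pad scene [ 0.51811939 -0.2909195   0.008     ] sides [0.1023 0.1284 0.111  0.1108] yaw -1.9112052708539795
[[0.577, -0.24], [0.579, -0.342], [0.451, -0.346], [0.466, -0.236]]
timer [ 0.69228728 -0.13413005  0.018     ] vial [ 0.66349618 -0.39905923  0.06      ] spannerR [ 0.51089121 -0.22929053  0.006     ] hex [ 0.63108003 -0.20007597  0.005     ] [ 0.61029511 -0.1241594   0.005     ]
monBL 0.1 [0.68599353 0.19755228 0.1       ]
monBL 0.2 [0.66159869 0.17580448 0.2       ]
monBL 0.35 [0.62500642 0.14318277 0.35      ]
monBR 0.1 [ 0.78297573 -0.17667782  0.1       ]
monBR 0.2 [ 0.75089251 -0.16875809  0.2       ]
monBR 0.35 [ 0.70276768 -0.1568785   0.35      ]
[[ 0.97   0.242 -0.   ]
 [ 0.242 -0.97   0.   ]
 [-0.    -0.001 -1.   ]]
```

```bash
python3 -m creep '[[0,0,-0.03,0,0,0],[0,0,-0.06,0,0,0],[0,0,-0.07,0,0,0],[0,0,-0.07,0,0,0],[0,0,-0.07,0,0,0],[0,0,-0.07,0,0,0],[0,0,-0.05,0,0,0],[0,0,-0.02,0,0,0]]' -1
cat >> h.py <<'E'
def delta(x,y,z):
    s=arm.observe();R=cv2.Rodrigues(s['ee_rot'])[0]
    print('pos',s['position'].round(4),'rows total',(R.T@(np.array([x,y,z])-s['position'])/.4).round(4),'toolz',R[:,2].round(4))
E
python3 - <<'E'
from h import *
d=arm.get_image('top');e=arm.get_image('scene')
P=[cv2.Rodrigues(c['rvec'])[0] for c in(d,e)];P=[c['intrinsics']@np.c_[r,c['tvec']] for c,r in zip((d,e),P)]
for a,b in(((228,159),(197,217)),((370,125),(309,148)),((187,90),(157,62)),((367,55),(297,30)),((407.5,222-.4),(401,178))):
    X=cv2.triangulatePoints(P[0],P[1],np.float64(a),np.float64(b)).ravel();X=X[:3]/X[3];print(a,b,X.round(3),(proj(d,X)[0]-a).round(1),(proj(e,X)[0]-b).round(1))
delta(.524,-.285,.25)
E
```

```text
clock: 0.97
position: [0.1517, -0.6073, 0.3813]
ee_rot: [3.113, 0.383, 0.002]
force: [-0.8, 0.1, -0.0]
width: 0.999
gripper_force: 0.0
(228, 159) (197, 217) [0.693 0.205 0.084] [-1.4 -1. ] [2.7 0.6]
(370, 125) (309, 148) [ 0.78  -0.182  0.106] [0.2 0.2] [-0.4 -0.1]
(187, 90) (157, 62) [0.752 0.216 0.416] [1.2 0.7] [-1.8 -0.5]
(367, 55) (297, 30) [ 0.82  -0.158  0.424] [4.3 3.8] [-6.1 -1.4]
(407.5, 221.6) (401, 178) [ 0.523 -0.282  0.085] [0.3 0.3] [-0.6 -0.1]
pos [ 0.1516 -0.6069  0.3789] rows total [ 1.0982 -0.5562  0.3211] toolz [ 8.0e-04 -2.4e-03 -1.0e+00]
```

```bash
python3 -m creep '[[0.03,-0.015,0,0,0,0],[0.06,-0.03,0,0,0,0],[0.07,-0.036,0,0,0,0],[0.07,-0.036,0,0,0,0],[0.07,-0.036,0,0,0,0],[0.07,-0.036,0,0,0,0],[0.07,-0.036,0,0,0,0],[0.07,-0.036,0,0,0,0],[0.07,-0.036,0,0,0,0],[0.07,-0.036,0,0,0,0],[0.07,-0.036,0,0,0,0],[0.07,-0.036,0,0,0,0],[0.07,-0.036,0,0,0,0],[0.07,-0.036,0,0,0,0],[0.07,-0.036,0,0,0,0],[0.07,-0.036,0,0,0,0],[0.02,-0.01,0,0,0,0],[0,0,0,0,0,0],[0,0,0,0,0,0]]'
python3 - <<'E'
from h import *
delta(.524,-.284,.0535)
E
```

```text
clock: 2.65
position: [0.5199, -0.2828, 0.3761]
ee_rot: [-3.117, -0.386, 0.004]
force: [-0.4, -1.1, -0.4]
width: 1.0
gripper_force: 0.0
pos [ 0.5199 -0.2828  0.3761] rows total [0.0111 0.0068 0.8065] toolz [-2.7e-03  9.0e-04 -1.0e+00]
```

```bash
python3 -m creep '[[0.004,0.003,0.03,0,0,0],[0.004,0.002,0.06,0,0,0],[0.002,0.001,0.08,0,0,0],[0,0,0.08,0,0,0],[0,0,0.08,0,0,0],[0,0,0.08,0,0,0],[0,0,0.07,0,0,0],[0,0,0.06,0,0,0],[0,0,0.04,0,0,0],[0,0,0.02,0,0,0],[0,0,0,0,0,0],[0,0,0,0,0,0]]'
python3 - <<'E'
from h import *
d=arm.get_image('scene');crop(d,300,80,200,150,4,'pics/d1.png')
delta(.524,-.284,.064)
E
```

```text
clock: 3.65
position: [0.5242, -0.2859, 0.1382]
ee_rot: [3.118, 0.382, -0.0]
force: [-0.1, -0.5, 1.0]
width: 0.996
gripper_force: 0.0
pos [ 0.5249 -0.286   0.1389] rows total [-0.0011 -0.0055  0.1872] toolz [ 1.1e-03 -8.0e-04 -1.0e+00]
```

View pics/d1.png

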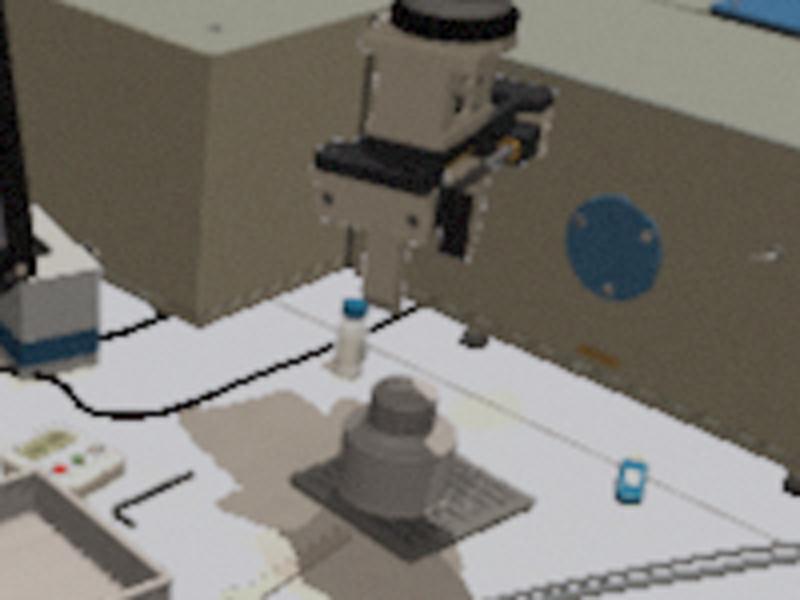

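```bash
python3 - <<'E'
from h import *
d=arm.get_image('scene');s=arm.observe();R=cv2.Rodrigues(s['ee_rot'])[0];p=s['position']
for q in(p,p+R@[0,.046,0],p-R@[0,.046,0],[.524,-.284,.084]):print(((proj(d,q)[0]-[300,80])*4+1.5).round())
E
```

```text
[414. 315.]
[445. 290.]
[381. 342.]
[404. 392.]
```

The foot sits where predicted. The finger tips look about 15–18 mm higher than the reported TCP, so I'll descend to the safe height and check before closing.

```bash
python3 -m creep '[[0,-0.002,0.02,0,0,0],[0,-0.002,0.04,0,0,0],[0,-0.001,0.05,0,0,0],[0,0,0.04,0,0,0],[0,0,0.025,0,0,0],[0,0,0.012,0,0,0],[0,0,0,0,0,0],[0,0,0,0,0,0],[0,0,0,0,0,0]]'
python3 - <<'E'
from h import *
d=arm.get_image('scene');crop(d,340,100,120,100,6,'pics/d2.png')
s=arm.observe();R=cv2.Rodrigues(s['ee_rot'])[0];p=s['position'];print(p,s['force'])
for q in(p,p+R@[0,.046,0],p-R@[0,.046,0],[.524,-.284,.084]):print(((proj(d,q)[0]-[340,100])*6+2.5).round())
E
```

```text
clock: 4.5
position: [0.525, -0.2836, 0.0641]
ee_rot: [3.117, 0.383, 0.002]
force: [-0.9, 0.1, 0.8]
width: 1.0
gripper_force: 0.0
[ 0.52501109 -0.28355725  0.06405722] [-0.41335745  0.36977275 -0.79575973]
[359. 507.]
[404. 466.]
[311. 551.]
[366. 469.]
```

View pics/d2.png

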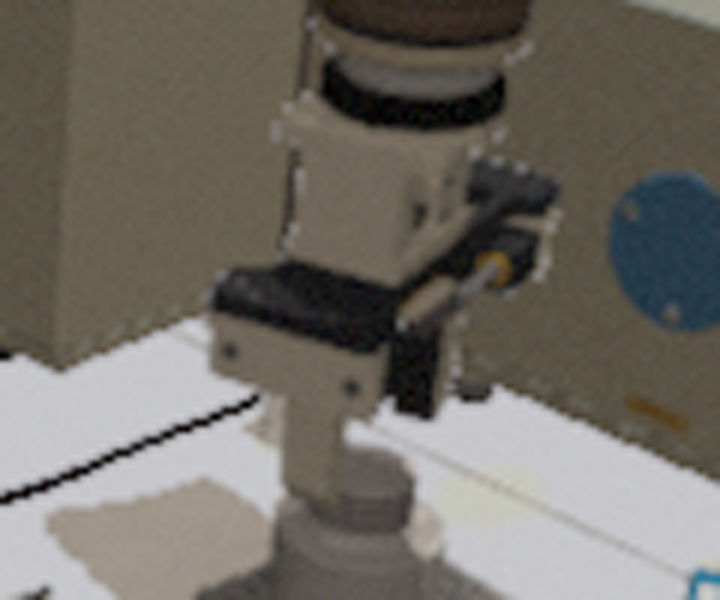

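Tips appear at (312,505) and (415,415) while the model predicts (311,551) and (404,466), so there is a mismatch. Checking with the top view plus markers.

```bash
python3 - <<'E'
from h import *
d=arm.get_image('top')
s=arm.observe();R=cv2.Rodrigues(s['ee_rot'])[0];p=s['position']
x,y,w,h,k=345,145,130,98,6
im=cv2.resize(np.ascontiguousarray(d['frame'][y:y+h,x:x+w,::-1]),None,fx=k,fy=k,interpolation=cv2.INTER_CUBIC)
for q,c in((p,(0,0,255)),(p+R@[0,.046,0],(0,255,0)),(p-R@[0,.046,0],(0,255,0)),(p-R@[0,0,.066],(255,0,0)),(p-R@[0,0,.2],(255,0,255))):
    u=(proj(d,q)[0]-[x,y])*k+2.5;print(u.round());cv2.circle(im,tuple(int(v) for v in u),5,c,2)
cv2.imwrite('pics/t2.png',im)
E
```

```text
[376. 465.]
[475. 441.]
[276. 488.]
[400. 447.]
[458. 407.]
```

View pics/t2.png

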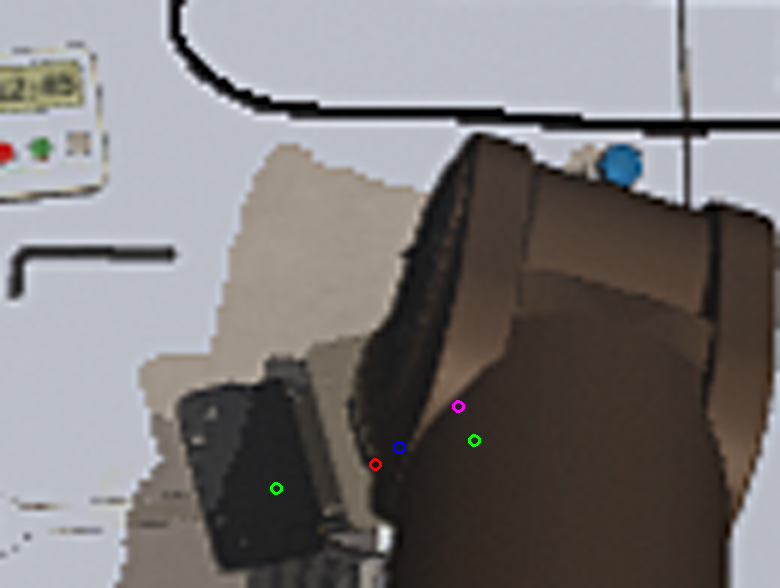

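Top view: housing sits horizontally where predicted (marker 276,488), so any offset is vertical. I'll approach with the fingers nearly closed, then close gently and read the width (foot 44 mm → 0.48).

```bash
python3 -m creep '[[0,0,0,0,0,0],[0,0,0,0,0,0],[0,0,0,0,0,0],[0,0,0,0,0,0],[0,0,0,0,0,0],[0,0,0,0,0,0],[0,0,0,0,0,0],[0,0,0,0,0,0]]' -0.12 4; python3 - <<'E'
from h import *
d=arm.get_image('scene');crop(d,340,110,120,90,6,'pics/d3.png')
E
python3 -m creep '[[0,0,0,0,0,0],[0,0,0,0,0,0],[0,0,0,0,0,0],[0,0,0,0,0,0]]' 0.1 4
```

```text
clock: 5.27
position: [0.5243, -0.2833, 0.063]
ee_rot: [3.118, 0.383, -0.0]
force: [0.6, 0.1, 0.0]
width: 0.567
gripper_force: 0.0
clock: 5.65
position: [0.5243, -0.2832, 0.063]
ee_rot: [3.118, 0.383, 0.0]
force: [0.5, 0.7, -0.1]
width: 0.455
gripper_force: 0.0
```

View pics/d3.png

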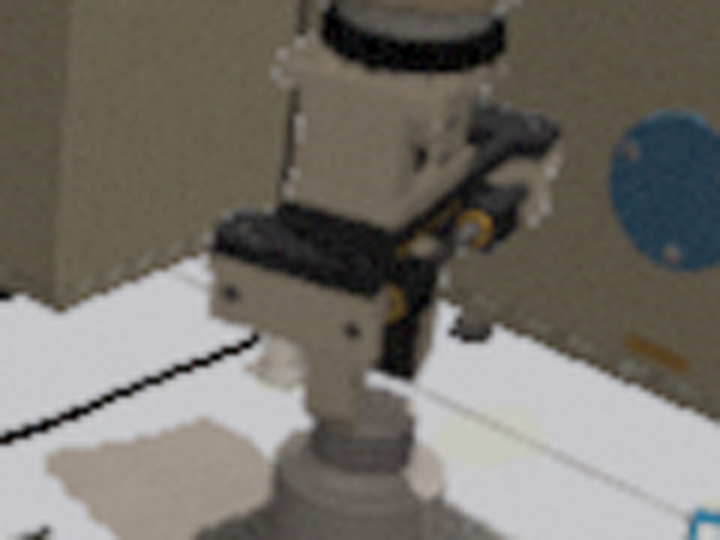

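At 0.455 (42 mm) with no force, the fingers are shut above the foot. The tips really are higher than reported. I'll find the offset by lowering the narrowed fingers gently onto the foot's top (z = 0.084).

```bash
python3 -m creep '[[0,0,0,0,0,0],[0,0,0,0,0,0],[0,0,0.002,0,0,0],[0,0,0.002,0,0,0],[0,0,0,0,0,0]]' 0.5 4; for i in 1 ; do python3 -m creep '[[0,0,0.003,0,0,0],[0,0,0,0,0,0],[0,0,0,0,0,0]]'|egrep 'pos|force'; python3 -m creep '[[0,0,0.003,0,0,0],[0,0,0,0,0,0],[0,0,0,0,0,0]]'|egrep 'pos|force'; done
```

```text
clock: 6.07
position: [0.5241, -0.2832, 0.0612]
ee_rot: [-3.118, -0.383, 0.0]
force: [-0.3, -0.5, 0.6]
width: 0.251
gripper_force: 0.0
position: [0.5242, -0.2832, 0.0601]
force: [-0.1, 0.9, -0.2]
gripper_force: 0.0
position: [0.5244, -0.2833, 0.0595]
force: [-1.9, 0.1, 5.0]
gripper_force: 2.4
```

Contact at reported z ≈ 0.0597, so the tips sit 24 mm above the reported TCP. To get the real tip at 0.064, I need reported 0.040.

```bash
python3 -m creep '[[0,0,-0.015,0,0,0],[0,0,-0.015,0,0,0],[0,0,0,0,0,0],[0,0,0,0,0,0],[0,0,0,0,0,0],[0,0,0,0,0,0],[0,0,0,0,0,0],[0,0,0,0,0,0],[0,0,0,0,0,0]]' -0.6 4
python3 - <<'E'
from h import *
delta(.5238,-.2838,.040)
E
```

```text
clock: 7.32
position: [0.5242, -0.2832, 0.0709]
ee_rot: [-3.118, -0.384, 0.0]
force: [0.6, 0.3, 0.1]
width: 0.791
gripper_force: 0.0
pos [ 0.5242 -0.2832  0.0709] rows total [-0.0013  0.0013  0.0772] toolz [-2.e-04  1.e-04 -1.e+00]
```

```bash
python3 -m creep '[[0,0,0.015,0,0,0],[0,0,0.02,0,0,0],[0,0,0.02,0,0,0],[0,0,0.015,0,0,0],[0,0,0.007,0,0,0],[0,0,0,0,0,0],[0,0,0,0,0,0]]'|egrep 'pos|force'
python3 -m creep '[[0,0,0,0,0,0],[0,0,0,0,0,0],[0,0,0,0,0,0],[0,0,0,0,0,0],[0,0,0,0,0,0],[0,0,0,0,0,0]]' -0.1 4
python3 -m creep '[[0,0,0,0,0,0],[0,0,0,0,0,0],[0,0,0,0,0,0],[0,0,0,0,0,0],[0,0,0,0,0,0],[0,0,0,0,0,0]]' 0.4 5
```

```text
position: [0.5241, -0.2832, 0.0399]
force: [-0.3, 0.2, -0.0]
gripper_force: 0.0
clock: 8.4
position: [0.5243, -0.2833, 0.0403]
ee_rot: [3.118, 0.383, 0.0]
force: [0.1, 0.1, 0.4]
width: 0.555
gripper_force: 0.0
clock: 8.9
position: [0.5244, -0.2835, 0.0404]
ee_rot: [3.118, 0.383, 0.0]
force: [-0.1, -1.4, 0.9]
width: 0.477
gripper_force: 5.0
```

```bash
python3 -m creep '[[0,0,0,0,0,0],[0,0,0,0,0,0],[0,0,0,0,0,0]]' 0.6 35|egrep 'width|force'
python3 -m creep '[[0,0,-0.005,0,0,0],[0,0,-0.012,0,0,0],[0,0,-0.02,0,0,0],[0,0,-0.027,0,0,0],[0,0,-0.033,0,0,0],[0,0,-0.033,0,0,0],[0,0,-0.027,0,0,0],[0,0,-0.02,0,0,0],[0,0,-0.012,0,0,0],[0,0,-0.005,0,0,0],[0,0,0,0,0,0],[0,0,0,0,0,0]]'
cat >> h.py <<'E'
def weigh(n=8):
    f=[]
    for i in range(n): arm.get_image('top'); f.append(arm.observe()['force'])
    f=np.array(f);print('F',f.mean(0).round(2),'sd',f.std(0).round(2), 'clock',arm.observe()['clock'])
E
python3 - <<'E'
from h import *
weigh();delta(.600,-.004,.122)
E
```

```text
force: [-0.2, -3.2, 1.6]
width: 0.469
gripper_force: 35.0
clock: 10.15
position: [0.5239, -0.2831, 0.1174]
ee_rot: [-3.118, -0.383, 0.001]
force: [-0.2, 0.6, -3.9]
width: 0.465
gripper_force: 35.0
F [-0.34  0.13 -3.3 ] sd [0.51 0.38 0.42] clock 10.55
pos [ 0.5242 -0.2832  0.1176] rows total [ 0.353  -0.6313 -0.0109] toolz [-3.e-04  1.e-04 -1.e+00]
```

```bash
python3 -m creep '[[0.005,-0.010,0,0,0,0],[0.011,-0.019,0,0,0,0],[0.016,-0.029,0,0,0,0],[0.021,-0.038,0,0,0,0],[0.027,-0.048,0,0,0,0],[0.032,-0.057,0,0,0,0],[0.032,-0.057,0,0,0,0],[0.032,-0.057,0,0,0,0],[0.032,-0.057,0,0,0,0],[0.032,-0.057,0,0,0,0],[0.032,-0.057,0,0,0,0],[0.027,-0.048,0,0,0,0],[0.021,-0.038,0,0,0,0],[0.016,-0.029,0,0,0,0],[0.011,-0.019,0,0,0,0],[0.005,-0.010,0,0,0,0],[0,0,0,0,0,0],[0,0,0,0,0,0]]'
python3 - <<'E'
from h import *
weigh(6);delta(.600,-.004,.090)
E
```

```text
clock: 12.05
position: [0.5996, -0.0056, 0.1177]
ee_rot: [3.118, 0.382, -0.001]
force: [-0.2, 0.6, -3.4]
width: 0.469
gripper_force: 35.0
F [ 0.5   0.14 -3.13] sd [0.53 0.53 0.43] clock 12.35
pos [ 0.5997 -0.0055  0.1178] rows total [ 0.0016 -0.0034  0.0695] toolz [-1.e-04 -3.e-04 -1.e+00]
```

```bash
python3 -m creep '[[0,0,0.007,0,0,0],[0,0,0.014,0,0,0],[0,0,0.018,0,0,0],[0,0,0.014,0,0,0],[0,0,0.007,0,0,0],[0,0,0,0,0,0],[0,0,0,0,0,0]]'|grep pos
python3 -m creep '[[0,0.025,0,0,0,0],[0,-0.05,0,0,0,0],[0,0.05,0,0,0,0],[0,-0.05,0,0,0,0],[0,0.05,0,0,0,0],[0,-0.05,0,0,0,0],[0,0.025,0,0,0,0],[0.025,0,0,0,0,0],[-0.05,0,0,0,0,0],[0.05,0,0,0,0,0],[-0.05,0,0,0,0,0],[0.05,0,0,0,0,0],[-0.05,0,0,0,0,0],[0.025,0,0,0,0,0],[0,0,0,0,0,0],[0,0,0,0,0,0],[0,0,0,0,0,0]]'
python3 - <<'E'
from h import *
weigh(6);delta(.600,-.004,.092)
E
```

```text
position: [0.5997, -0.0046, 0.0935]
clock: 14.35
position: [0.6006, -0.0048, 0.0941]
ee_rot: [3.118, 0.383, 0.001]
force: [-0.3, -0.8, -2.9]
width: 0.472
gripper_force: 35.0
F [ 0.12  0.45 -1.89] sd [0.36 0.43 0.33] clock 14.65
pos [ 0.5998 -0.0047  0.0939] rows total [ 0.0008 -0.0016  0.0047] toolz [ 1.e-04 -1.e-04 -1.e+00]
```

```bash
python3 -m creep '[[0.018,0.018,0,0,0,0],[-0.036,-0.036,0,0,0,0],[0.036,0.036,0,0,0,0],[-0.036,-0.036,0,0,0,0],[0.036,0.036,0,0,0,0],[-0.018,-0.018,0,0,0,0],[0.018,-0.018,0,0,0,0],[-0.036,0.036,0,0,0,0],[0.036,-0.036,0,0,0,0],[-0.036,0.036,0,0,0,0],[0.036,-0.036,0,0,0,0],[-0.018,0.018,0,0,0,0],[0,0.025,0,0,0,0],[0,-0.05,0,0,0,0],[0,0.05,0,0,0,0],[0,-0.05,0,0,0,0],[0,0.025,0,0,0,0],[0,0,0,0,0,0],[0,0,0,0,0,0],[0,0,0,0,0,0]]'|egrep 'pos|wid'
python3 - <<'E'
from h import *
weigh(14)
E
python3 -m creep '[[0,0.03,0,0,0,0],[0,-0.06,0,0,0,0],[0,0.06,0,0,0,0],[0,-0.06,0,0,0,0],[0,0.06,0,0,0,0],[0,-0.06,0,0,0,0],[0,0.03,0,0,0,0],[0.03,0,0,0,0,0],[-0.06,0,0,0,0,0],[0.06,0,0,0,0,0],[-0.06,0,0,0,0,0],[0.06,0,0,0,0,0],[-0.06,0,0,0,0,0],[0.03,0,0,0,0,0],[0,0,0,0,0,0],[0,0,0,0,0,0],[0,0,0,0,0,0]]'|egrep 'pos|wid'
python3 - <<'E'
from h import *
weigh(14)
e=arm.get_image('scene'); crop(e,240,90,150,112,5,'pics/s2.png')
E
```

```text
position: [0.6002, -0.0053, 0.0938]
width: 0.471
F [ 0.16  0.13 -2.2 ] sd [0.41 0.42 0.63] clock 17.0167
position: [0.6003, -0.0051, 0.094]
width: 0.469
F [ 0.11 -0.23 -2.08] sd [0.43 0.4  0.4 ] clock 19.1333
```

View pics/s2.png

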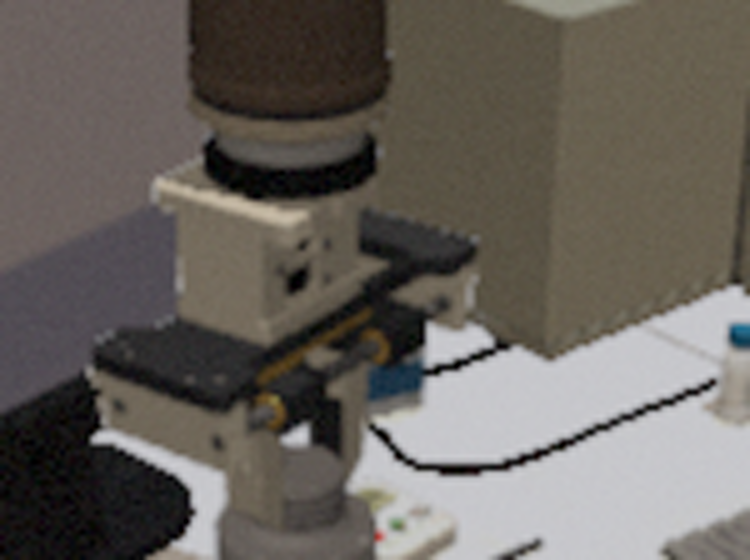

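The cup held in the gripper is upright (foot at 310,490). Its weight is steady at 2.1–2.2 N, which is 0.22 kg, so it is empty. Now I'll lift and carry it back.

```bash
python3 -m creep '[[0,0,-0.007,0,0,0],[0,0,-0.014,0,0,0],[0,0,-0.018,0,0,0],[0,0,-0.014,0,0,0],[0,0,-0.007,0,0,0],[0,0,0,0,0,0]]'|grep pos
python3 - <<'E'
from h import *
delta(.5175,-.296,.12)
E
```

```text
position: [0.6006, -0.0046, 0.1191]
pos [ 0.6006 -0.0046  0.1191] rows total [-0.378   0.6566 -0.0028] toolz [ 2.e-03  1.e-04 -1.e+00]
```

```bash
python3 -m creep '[[-0.006,0.010,0,0,0,0],[-0.011,0.020,0,0,0,0],[-0.017,0.030,0,0,0,0],[-0.023,0.040,0,0,0,0],[-0.029,0.050,0,0,0,0],[-0.034,0.060,0,0,0,0],[-0.035,0.059,0,0,0,0],[-0.035,0.059,0,0,0,0],[-0.034,0.059,0,0,0,0],[-0.034,0.060,0,0,0,0],[-0.034,0.060,0,0,0,0],[-0.029,0.050,0,0,0,0],[-0.023,0.040,0,0,0,0],[-0.017,0.030,0,0,0,0],[-0.011,0.020,0,0,0,0],[-0.006,0.010,0,0,0,0],[0,0,0,0,0,0],[0,0,0,0,0,0]]'|egrep 'clock|pos|rot'
python3 - <<'E'
from h import *
delta(.5175,-.296,.0415)
d=arm.get_image('top');e=arm.get_image('scene')
crop(d,265,145,80,60,5,'/tmp/a.png');crop(e,250,185,80,60,5,'/tmp/b.png')
cv2.imwrite('pics/tray.png',np.hstack([cv2.imread('/tmp/a.png'),cv2.imread('/tmp/b.png')]))
E
```

```text
clock: 21.18
position: [0.5171, -0.2952, 0.1177]
ee_rot: [-3.117, -0.385, -0.0]
pos [ 0.5171 -0.2952  0.1177] rows total [0.0005 0.0023 0.1906] toolz [ 1.e-04  7.e-04 -1.e+00]
```

View pics/tray.png

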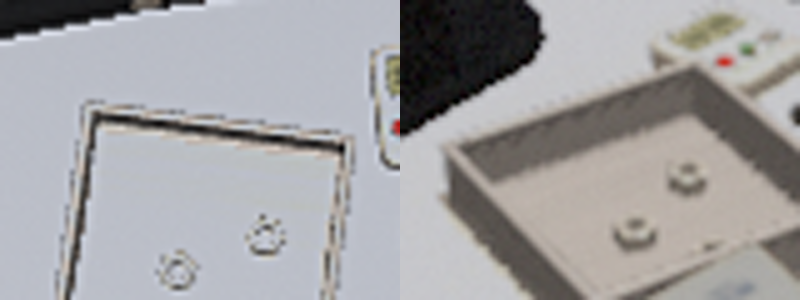

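Two nuts are visible, at (178,270) and (265,237) in the left half, and a dark bit shows at (712,245) in the right half. The crop cut off the lower tray, so I'll diff against the first picture to find the third nut.

```bash
python3 - <<'E'
from h import *
for n,z in(('top',.013),('scene',.013)):
    a=cv2.imread(f'pics/{n}0.png');d=arm.get_image(n)
    D=cv2.absdiff(a,np.ascontiguousarray(d['frame'][:,:,::-1])).max(2)
    m=((D>25)*255).astype(np.uint8);m=cv2.dilate(m,np.ones((3,3)))
    k,l,st,c=cv2.connectedComponentsWithStats(m)
    for i in range(1,k):
        p=back(d,c[i],z)
        if .5<p[0]<.7 and -.12<p[1]<.11: print(n,c[i].round(1),st[i,2:],p.round(3))
E
```

```text
top [321. 164.] [3 3 9] [ 0.695 -0.049  0.013]
top [282. 168.] [3 3 9] [0.682 0.062 0.013]
top [290. 167.] [3 3 9] [0.685 0.039 0.013]
top [300. 168.] [3 3 9] [0.683 0.01  0.013]
top [306. 169.] [3 3 9] [ 0.68  -0.007  0.013]
top [313. 170.] [3 3 9] [ 0.677 -0.027  0.013]
top [331. 170.] [3 3 9] [ 0.677 -0.078  0.013]
top [343. 172.] [ 5  5 17] [ 0.672 -0.112  0.013]
top [272. 181.] [3 3 9] [0.644 0.089 0.013]
top [280. 181.] [3 3 9] [0.644 0.066 0.013]
top [345. 181.] [3 3 9] [ 0.646 -0.118  0.013]
top [293. 186.] [3 3 9] [0.63  0.029 0.013]
top [317.4 192.2] [ 12  13 129] [ 0.613 -0.04   0.013]
top [282. 189.] [3 3 9] [0.621 0.06  0.013]
top [299.9 198.5] [ 13  15 142] [0.595 0.009 0.013]
top [279.5 195. ] [ 6  5 18] [0.604 0.067 0.013]
top [288.5 198.5] [ 6  6 18] [0.594 0.041 0.013]
top [342. 197.] [3 3 9] [ 0.6   -0.109  0.013]
top [267. 202.] [3 3 9] [0.584 0.101 0.013]
top [277. 201.] [3 3 9] [0.587 0.073 0.013]
top [282.5 202.5] [ 4  6 18] [0.583 0.058 0.013]
top [319.  204.5] [ 5  6 18] [ 0.578 -0.045  0.013]
top [267. 206.] [3 3 9] [0.573 0.101 0.013]
top [306.2 212.3] [ 16  13 147] [ 0.556 -0.009  0.013]
top [288. 212.] [3 3 9] [0.556 0.042 0.013]
top [283. 215.] [3 3 9] [0.547 0.056 0.013]
top [285. 219.] [3 3 9] [0.536 0.05  0.013]
top [290.5 221. ] [ 6  5 18] [0.531 0.034 0.013]
top [300.2 223.4] [13  7 44] [0.524 0.007 0.013]
top [270. 223.] [3 3 9] [0.525 0.091 0.013]
top [314. 223.] [3 3 9] [ 0.526 -0.032  0.013]
top [330. 228.] [3 3 9] [ 0.512 -0.076  0.013]
top [320. 229.] [3 3 9] [ 0.509 -0.049  0.013]
scene [306.9 221.1] [ 9  9 65] [ 0.607 -0.033  0.013]
scene [296.4 231.9] [10  9 73] [0.588 0.015 0.013]
scene [311.4 234.4] [ 4  4 15] [ 0.557 -0.007  0.013]
```

All three nuts are in the tray: (0.613,-0.040), (0.595,0.009) and (0.556,-0.009). Lowering the cup onto the pad.

```bash
python3 -m creep '[[0,0.001,0.01,0,0,0],[0.001,0.001,0.02,0,0,0],[0,0,0.033,0,0,0],[0,0,0.038,0,0,0],[0,0,0.035,0,0,0],[0,0,0.025,0,0,0],[0,0,0.015,0,0,0],[0,0,0.008,0,0,0],[0,0,0.003,0,0,0],[0,0,0,0,0,0],[0,0,0,0,0,0],[0,0,0,0,0,0]]'|egrep 'pos|force'
python3 -m creep '[[0,0,0.0025,0,0,0],[0,0,0,0,0,0],[0,0,0,0,0,0]]'|egrep 'pos|force'
python3 - <<'E'
from h import *
weigh(5)
E
```

```text
position: [0.5179, -0.2972, 0.0437]
force: [-0.2, -0.0, -2.2]
gripper_force: 35.0
position: [0.5174, -0.297, 0.0422]
force: [0.5, -0.1, -2.2]
gripper_force: 35.0
F [ 0.21 -0.06 -1.76] sd [0.71 0.51 0.4 ] clock 22.8833
```

```bash
python3 -m creep '[[0,0,0.0025,0,0,0],[0,0,0,0,0,0],[0,0,0,0,0,0]]'|egrep 'pos|force'
python3 -m creep '[[0,0,0.0025,0,0,0],[0,0,0,0,0,0],[0,0,0,0,0,0]]'|egrep 'pos|force'
python3 - <<'E'
from h import *
weigh(5)
E
```

```text
position: [0.5177, -0.2969, 0.0412]
force: [0.0, 1.4, -0.1]
gripper_force: 35.0
position: [0.5185, -0.2968, 0.0407]
force: [1.0, 2.6, 5.2]
gripper_force: 35.0
F [2.81 1.68 5.37] sd [0.62 0.24 0.33] clock 23.6333
```

```bash
python3 -m creep '[[0,0,-0.0015,0,0,0],[0,0,0,0,0,0],[0,0,0,0,0,0]]' - 4|egrep 'pos|force'
python3 -m creep '[[0,0,0,0,0,0],[0,0,0,0,0,0],[0,0,0,0,0,0],[0,0,0,0,0,0],[0,0,0,0,0,0],[0,0,0,0,0,0]]' -0.5|egrep 'width|force'
python3 -m creep '[[0,0,-0.01,0,0,0],[0,0,-0.02,0,0,0],[0,0,-0.03,0,0,0],[0,0,-0.05,0,0,0],[0,0,-0.07,0,0,0],[0,0,-0.08,0,0,0],[0,0,-0.08,0,0,0],[0,0,-0.08,0,0,0],[0,0,-0.08,0,0,0],[0,0,-0.08,0,0,0],[0,0,-0.05,0,0,0],[0,0,-0.02,0,0,0],[0,0,0,0,0,0],[0,0,0,0,0,0]]'
python3 - <<'E'
from h import *
a=cv2.imread('pics/scene0.png');d=arm.get_image('scene');g=np.ascontiguousarray(d['frame'][:,:,::-1])
# match the cup's foot+body template; expected shift from cup move
t=a[172:212,382:419];r=cv2.matchTemplate(g[150:240,350:450],t,cv2.TM_CCOEFF_NORMED);_,v,_,l=cv2.minMaxLoc(r)
print('match',v,'shift',np.array(l)+[350,150]-[382,172],'expected',(proj(d,[.5178,-.2968,.05])-proj(d,[.524,-.284,.05])).round(1))
weigh(2)
E
```

```text
position: [0.5179, -0.297, 0.0409]
force: [2.7, 0.7, 4.1]
gripper_force: 4.0
force: [-0.7, -0.7, 0.4]
width: 0.748
gripper_force: 0.0
clock: 25.55
position: [0.5171, -0.2967, 0.3004]
ee_rot: [3.118, 0.384, -0.0]
force: [-0.5, -0.2, -1.3]
width: 0.75
gripper_force: 0.0
match 0.8194994330406189 shift [ 4 -1] expected [[ 4.9 -0.6]]
F [ 0.31  0.2  -0.61] sd [0.02 0.56 0.56] clock 25.7
```

```bash
python3 -c "
from cell import arm
print(arm.sign_off())"
```

```text
the job is handed in; nothing more can be done
None
```

The three nuts are in the tray, and the empty cup stands mouth down on the middle of the drain pad with the gripper clear; handed in at about 26 s, no verdict was returned.

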